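# Re-sort three glazed pots onto their own drip trays

### The job

The three glazed pots are standing on each other's drip trays: move them round so that each stands upright in the middle of the tray with the glaze band of its own colour, ready for the kiln. Park a pot on the plain unglazed tray on the way, because no pot may touch the bare bench, and leave that tray empty at the end. Set the pots down gently, and leave the three kiln posts standing where they are.

Things in the scene. Friction and masses are not known exactly. Their poses are not given: they have to be found in the camera images.
- pot_yellow: Yellow-glazed straight vase, a cylinder 50 mm across and 82 mm high with a dark mouth on top. It stands upright, loose, 0.18 to 0.35 kg. Origin: centre of its underside (so it reads 12 mm above the bench while standing on a tray); z is its upright axis; round, so yaw does not matter. Grip it across the sides, anywhere from 10 to 75 mm up.
- pot_red: Dark red glazed bottle vase, 50 mm across from its foot to 62 mm up, then a shoulder and a neck 28 mm across, 88 mm high in all, dark mouth. It stands upright, loose, 0.18 to 0.35 kg. Origin: centre of its underside (so it reads 12 mm above the bench while standing on a tray); z is its upright axis; round, so yaw does not matter. Grip it across the straight sides, 10 to 60 mm up.
- pot_blue: Cobalt-blue glazed squat jar, 54 mm across between 12 and 60 mm up, foot 48 mm across, 70 mm high, dark mouth. It stands upright, loose, 0.18 to 0.35 kg. Origin: centre of its underside (so it reads 12 mm above the bench while standing on a tray); z is its upright axis; round, so yaw does not matter. Grip it across the straight sides, 15 to 58 mm up.
- tray_yellow: Round flat fireclay drip tray, 104 mm across, 12 mm thick, fixed to the bench. A yellow glaze band (from 30 to 50 mm radius) on its upper face and round its edge, buff centre. Origin: centre of its underside, at bench height; its flat top is 12 mm above the origin, z up. At the start a pot of another colour stands on it.
- tray_red: Round flat fireclay drip tray, 104 mm across, 12 mm thick, fixed to the bench. A dark red glaze band (from 30 to 50 mm radius) on its upper face and round its edge, buff centre. Origin: centre of its underside, at bench height; its flat top is 12 mm above the origin, z up. At the start a pot of another colour stands on it.
- tray_blue: Round flat fireclay drip tray, 104 mm across, 12 mm thick, fixed to the bench. A cobalt-blue glaze band (from 30 to 50 mm radius) on its upper face and round its edge, buff centre. Origin: centre of its underside, at bench height; its flat top is 12 mm above the origin, z up. At the start a pot of another colour stands on it.
- tray_plain: Round flat fireclay drip tray, 104 mm across, 12 mm thick, fixed to the bench. Unglazed, buff all over: the spare tray. Origin: centre of its underside, at bench height; its flat top is 12 mm above the origin, z up. Empty at the start.
- post_round: Kiln post: cream cylinder, 36 mm across, 45 mm high. It stands loose on the bench among the trays and is not to be moved. Origin: centre of its underside, z up.
- post_square: Kiln post: off-white square block, 34 x 34 mm, 40 mm high. It stands loose on the bench among the trays and is not to be moved. Origin: centre of its underside, z up.
- post_short: Kiln post: short terracotta-coloured post, 32 mm across, 35 mm high. It stands loose on the bench among the trays and is not to be moved. Origin: centre of its underside, z up.

How it is judged:
By the outcome, as a careful person would: the job done as asked, in the order asked, and still so for the second after the job is handed in, with the robot touching nothing.
It also fails if it takes over 96 s, if anything falls off the work surface, if the arm or the gripper's body presses on something with over 40 N, if the wrist force passes 120 N, or if a joint passes its speed limit or range.

### The arm

A 6-joint arm with a two-finger parallel gripper is mounted at the origin on the work surface. World frame = base frame: x ahead of the robot, y to its left, z up, the work surface at z = 0. Lengths are in m, angles in rad, forces in N, time in s.
With the tool pointing down it reaches from about 0.325 to 0.85 m from the base axis. Payload 15.5 kg.
Tool frame: the origin (TCP) lies on the centre line of the jaws, within the pads' length; the fingertips stand 8 mm ahead of it and the grasp point (between the pads) lies 11 mm behind it; z points along the fingers, y is the line along which they close (so a half turn about z gives the same grasp; the last joint's range is limited). The gripper opens to 91 mm and grips with 3 to 60 N. Pads are 32 mm wide; open, the fingers measure 118 mm over their backs; the gripper's body (76 mm by 178 mm) begins 60 mm behind the grasp point.
Start: joints at [1.224, 0.494, 1.345, -0, 1.302, -0.096], TCP at [0.156, 0.605, 0.222] pointing down, gripper open.
Joint ranges: [-2.91, 2.91], [-0.82, 2.16], [0.22, 2.67], [-1.22, 4.37], [0.12, 2.79], [-3.08, 3.08]. Speed limits (rad/s): [1.89, 1.89, 2.57, 3.01, 3.01, 3.01].

### API

Orientations are given as a unit quaternion [w, x, y, z].
In Python, from bench import state, camera, job_done, recognise gives the robot as it stands.
- The arm moves only by the shell command python3 -m jog 'ROWS' [OPENING] [FORCE]. ROWS is JSON, a list of rows, each a list of 2 entries, a list of its own where there are three numbers: the shift along the tool's x, y, z as a fraction of full scale, then the turn about the tool's z as a fraction of full scale. In form: [[[dx, dy, dz], yaw], ...]. A call has 1 to 10 rows; each row is the pose to reach, as a shift and turn from the pose commanded when the call began, along the tool's axes at that moment; what a row does not reach only later rows make up. Full scale, the value 1, is 200 mm for a shift and 0.5 rad for a turn. A row lasts 1/8 s, in which the tool goes at most 62.5 mm and 10.7 degrees, less where a joint would pass 70% of its speed; a pose out of reach is approached as far as the arm can. A call with a number of a shift or a turn outside -1 to 1 is refused whole. A call with a gripper value outside its range is refused whole. OPENING is the finger opening in mm, from 0 to 91.2, set as the call begins (- or left out, the last holds). The fingers move at their own pace and stop on an object; FORCE is the grip in N (left out, the last holds). Time passes only in rows, so rows that repeat a pose let the fingers close. It gives the time, the measured TCP pose, the force, the opening and the grip force at its end, in the units of the state.
- state(): the state, without advancing time (a new reading comes with each control period).
- camera(name): name is "scene" or "top"; returns a dict with "frame" (420x560x3 uint8, blue, green, red), "depth" (420x560 float32, m along the optical axis (not along the pixel's ray), 0 where there is no reading), "fx", "fy", "cx", "cy" (pixels), "D" ([k1, k2, p1, p2, k3] as OpenCV has them; the pictures are not rectified), "world_from_camera" (4x4, takes a point from camera to world coordinates). Camera axes: x right, y down, z forward; pixel columns grow to the right and rows downward; lengths in m; the calibration is good to about 2 mm. A picture is of the moment at which its call begins.
- job_done(): hands the job in; it is judged then, once.
Trained networks look in a picture, given as the dict that the camera call returned (one of the last four; its "shot" number tells which), for a name from the list of things; names that differ only in an ending like _2 or _b are one class to them, and where a whole thing is asked for, a point or a joint stands for the part that bears it (a point fixed in the world has none). Each returns a list of dicts, best first, with "score" (0 to 1); they miss things now and then, are a little off and sometimes report something else, mostly with a low value. They report only what shows in the picture. A call takes as long as a camera call.
- recognise(picture, query): "at" ([column, row] in pixels, amid what is visible of it).
The state is a dict: "t": time; "q": joint angles; "dq": joint speeds; "joint_efforts": joint torques, N m; "position": TCP position; "ee_rot": TCP orientation; "wrist_force": force on the tool from outside, world axes, zero at the start; "wrist_torque": the same for the moment, N m; "width": finger opening in m; "grip_force": force on a finger pad.
Only numpy, scipy, OpenCV 4.12 (cv2) and the standard library are available. Lean on these libraries where they do the work, as an engineer would, in place of code of your own. Each camera call takes 0.05 s, during which the arm holds its last target. There are 200 camera calls.

## Working session

There is one attempt and no reset: what is moved stays moved. The work goes in short steps, Python scripts to look and compute and a shell command to move; the robot and the scene stay as the last step left them, time stands still between calls to the robot, and variables do not carry over. Pictures are saved under pics/ and viewed, at most 14 in all, crops included, and the job is handed in when it is done.

```bash
mkdir -p pics; cat > h.py <<'E'
import numpy as np, cv2
from bench import state, camera, job_done, recognise
def ray_at(c,px,z):
    K=np.array([[c['fx'],0,c['cx']],[0,c['fy'],c['cy']],[0,0,1]])
    p=cv2.undistortPoints(np.array([[px]],float),K,np.array(c['D'],float))[0,0]
    T=np.array(c['world_from_camera']); d=T[:3,:3]@[p[0],p[1],1]; o=T[:3,3]
    return o+d*(z-o[2])/d[2]
def cloud(c):
    K=np.array([[c['fx'],0,c['cx']],[0,c['fy'],c['cy']],[0,0,1]])
    h,w=c['depth'].shape; u,v=np.meshgrid(np.arange(w),np.arange(h))
    p=cv2.undistortPoints(np.stack([u,v],-1).reshape(-1,1,2).astype(float),K,np.array(c['D'],float))[:,0]
    P=np.c_[p,np.ones(len(p))]*c['depth'].reshape(-1,1); T=np.array(c['world_from_camera'])
    return (P@T[:3,:3].T+T[:3,3]).reshape(h,w,3)
E
python3 - <<'E'
from h import *
np.set_printoptions(precision=3,suppress=True)
s=state(); print(s['t'],s['position'],s['ee_rot'],s['width'])
for n in ['top','scene']:
    c=camera(n); cv2.imwrite(f'pics/{n}0.png',c['frame']); X=cloud(c); print(n,np.array(c['world_from_camera'])[:3,3])
    for q in ['pot_yellow','pot_red','pot_blue','tray_yellow','tray_red','tray_blue','tray_plain','post_round','post_square','post_short']:
        for r in recognise(c,q)[:2]:
            u,v=map(int,np.round(r['at'])); print(q,round(r['score'],2),u,v,X[v,u])
E
```

```text
0.0 [0.156 0.605 0.221] [-0.     0.126  0.992 -0.001] 0.0910104409547948
top [ 0.521 -0.02   0.812]
pot_yellow 0.81 368 157 [ 0.637 -0.13   0.096]
pot_red 0.75 178 266 [0.446 0.204 0.083]
pot_blue 0.91 405 261 [ 0.457 -0.196  0.082]
tray_yellow 0.81 386 260 [ 0.453 -0.176  0.016]
tray_yellow 0.16 402 260 [ 0.459 -0.191  0.082]
tray_red 0.6 352 165 [ 0.632 -0.11   0.035]
tray_blue 0.84 194 262 [0.447 0.194 0.01 ]
tray_plain 0.74 240 168 [0.63  0.104 0.011]
post_round 0.54 291 143 [0.671 0.004 0.047]
post_square 0.53 300 257 [ 0.461 -0.013  0.04 ]
post_short 0.48 290 198 [0.57  0.006 0.036]
scene [0.825 0.479 0.631]
pot_yellow 0.69 418 280 [0.464 0.235 0.073]
pot_yellow 0.57 206 175 [ 0.655 -0.109  0.075]
pot_red 0.83 418 278 [0.464 0.234 0.076]
pot_blue 0.86 281 130 [ 0.468 -0.181  0.06 ]
tray_yellow 0.81 287 148 [ 0.455 -0.177  0.012]
tray_red 0.78 218 200 [ 0.641 -0.102  0.012]
tray_blue 0.78 403 300 [0.471 0.229 0.014]
tray_blue 0.47 209 173 [ 0.65  -0.105  0.081]
tray_plain 0.75 269 287 [0.643 0.112 0.012]
post_round 0.8 220 246 [0.686 0.02  0.037]
post_square 0.93 326 197 [0.473 0.002 0.036]
post_short 0.74 282 225 [0.573 0.022 0.032]
post_short 0.36 327 198 [0.471 0.003 0.035]
```

View pics/top0.png

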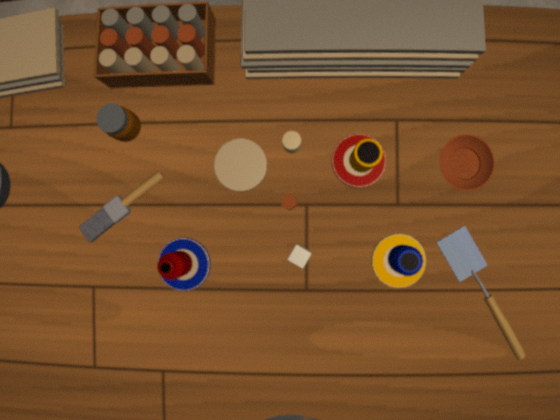

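View pics/scene0.png

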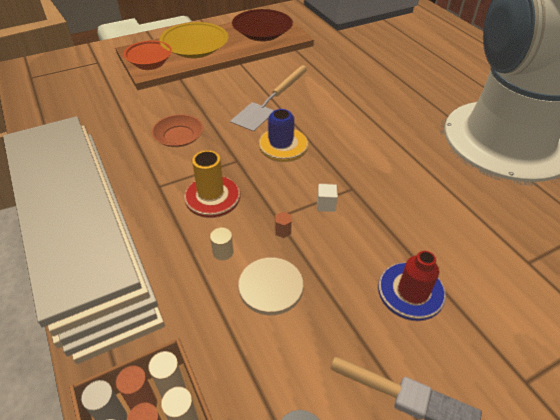

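The top view shows red at (174,266) on the blue tray, yellow at (368,153) on the red tray, and blue at (406,261) on the yellow tray. The plain tray at (240,164) is empty. Next I fit exact centres.

```bash
cat > fit.py <<'E'
from h import *
from scipy.optimize import least_squares
np.set_printoptions(precision=4,suppress=True)
TR=dict(yellow=(.455,-.178),red=(.635,-.108),blue=(.455,.195),plain=(.635,.108))
POTZ=dict(yellow=(.082,.025),red=(.088,.014),blue=(.070,None))
def circ(P,r=None):
    P=P[:,:2]; c0=P.mean(0)
    if r: return least_squares(lambda p:np.hypot(*(P-p).T)-r,c0,loss='soft_l1',f_scale=.001).x
    s=least_squares(lambda p:np.hypot(*(P-p[:2]).T)-p[2],[*c0,.03],loss='soft_l1',f_scale=.001).x; return s
def edge(P):  # outer hull points
    return cv2.convexHull(P[:,:2].astype(np.float32))[:,0]
def trays(c,X):
    for n,t in TR.items():
        d=np.hypot(X[...,0]-t[0],X[...,1]-t[1])
        m=(d<.075)&(X[...,2]>.007)&(X[...,2]<.017)
        h=edge(X[m]); s=circ(h); print(' tray',n,s, 'z',np.median(X[m][:,2]))
def pots(c,X,where,zmin=.03):
    for n,t in where.items():
        d=np.hypot(X[...,0]-t[0],X[...,1]-t[1])
        m=(d<.055)&(X[...,2]>zmin)&(X[...,2]<.12)
        if m.sum()<20: print(' pot',n,'none'); continue
        Q=X[m]; zt=np.percentile(Q[:,2],98); T=Q[Q[:,2]>zt-.006]
        print(' pot',n,'top',zt,'rim',circ(edge(T)),end=' ')
        S=Q[(Q[:,2]>.035)&(Q[:,2]<.065)]
        if len(S)>20: print('side',circ(S,.027 if n=='blue' else .025),len(S))
        else: print()
if __name__=='__main__':
    import json,sys
    w=json.loads(sys.argv[1]) 
    for n in ['top','scene']:
        c=camera(n); X=cloud(c); print(n)
        if len(sys.argv)>2: trays(c,X)
        pots(c,X,w)
        if len(sys.argv)>3: pots(c,X,dict(post_round=(.675,.008),post_square=(.463,-.008),post_short=(.57,.01)),.025)
E
python3 fit.py '{"yellow":[0.635,-0.12],"red":[0.455,0.21],"blue":[0.46,-0.185]}' 1 1
```

```text
top
 tray yellow [ 0.4524 -0.2008  0.052 ] z 0.012868246507534098
 tray red [ 0.6447 -0.125   0.052 ] z 0.013056866959400115
 tray blue [0.4432 0.2145 0.052 ] z 0.01301309475778123
 tray plain [0.637  0.1042 0.0509] z 0.012717317903526981
 pot yellow top 0.09741612600538517 rim [ 0.6452 -0.131   0.0245] side [ 0.6465 -0.1307] 74
 pot red top 0.10276647993192019 rim [0.4445 0.2205 0.0131] side [0.4448 0.2216] 123
 pot blue top 0.08522580367955324 rim [ 0.4568 -0.2029  0.0236] side [ 0.4569 -0.2035] 85
 pot post_round top 0.04820741765974954 rim [0.6778 0.0044 0.0169] side [0.677  0.0265] 286
 pot post_square top 0.04324705617336947 rim [ 0.4631 -0.0101  0.0206] side [0.4676 0.0106] 339
 pot post_short top 0.038960968375137135 rim [0.565  0.0092 0.0144] side [ 0.545  -0.0019] 136
scene
 tray yellow [ 0.452  -0.1981  0.0518] z 0.010716320072219343
 tray red [ 0.6439 -0.123   0.0518] z 0.01078011785484645
 tray blue [0.4446 0.2173 0.0514] z 0.011055545137722
 tray plain [0.6367 0.106  0.0516] z 0.01056813557494718
 pot yellow top 0.09439691912809478 rim [ 0.645  -0.1285  0.0245] side [ 0.6447 -0.13  ] 332
 pot red top 0.10028629179566088 rim [0.4461 0.2217 0.0138] side [0.4453 0.2212] 408
 pot blue top 0.0820210568684409 rim [ 0.4576 -0.2006  0.023 ] side [ 0.456 -0.203] 298
 pot post_round top 0.04528041403578008 rim [0.6774 0.0053 0.0175] side [0.6568 0.0066] 341
 pot post_square top 0.04013856854911775 rim [ 0.4621 -0.0084  0.021 ] side [ 0.4415 -0.0068] 260
 pot post_short top 0.03523949653579097 rim [0.5645 0.0097 0.0157]
```

```bash
cat > go.py <<'E'
import sys
from h import *
from scipy.spatial.transform import Rotation as R
s=state(); w,x,y,z=s['ee_rot']; M=R.from_quat([x,y,z,w]).as_matrix()
p=np.array(s['position']); print(s['t'],p.round(4),M[:,1].round(3),s['width'],s['grip_force'],np.round(s['wrist_force'],1))
for a in sys.argv[1:]:
    t=np.array(eval(a)); print(a,(M.T@(t-p)/.2).round(3))
E
python3 go.py .445,.2213,.221 .445,.2213,.046
```

```text
1.2 [0.1557 0.6053 0.2219] [0.249 0.968 0.   ] 0.0914731725009034 0.0 [ 0.5 -0.2  0.5]
.445,.2213,.221 [-1.879 -1.499  0.005]
.445,.2213,.046 [-1.879 -1.499  0.88 ]
```

```bash
python3 -m jog '[[[-0.2,-0.15,0],0],[[-0.45,-0.36,0],0],[[-0.7,-0.56,0],0],[[-0.95,-0.76,0],0],[[-1,-0.8,0],0],[[-1,-0.8,0],0]]' 91 25
python3 -m jog '[[[-0.2,-0.16,0],0],[[-0.45,-0.36,0],0],[[-0.7,-0.56,0],0],[[-0.85,-0.67,0],0],[[-0.879,-0.699,0],0],[[-0.879,-0.699,0],0],[[-0.879,-0.699,0],0]]'
python3 go.py .445,.2213,.046
```

```text
t: 1.95
position: [0.3101, 0.4001, 0.2221]
ee_rot: [0.0, 0.127, 0.992, 0.0]
wrist_force: [-1.2, 0.3, 0.5]
width: 0.0907
grip_force: 0.0
t: 2.82
position: [0.4442, 0.2227, 0.2219]
ee_rot: [-0.0, 0.125, 0.992, 0.0]
wrist_force: [1.1, 0.1, 0.0]
width: 0.091
grip_force: 0.0
2.825 [0.4442 0.2227 0.2219] [0.248 0.969 0.   ] 0.09097339023362043 0.0 [1.1 0.1 0. ]
.445,.2213,.046 [-0.006 -0.006  0.879]
```

```bash
python3 -m jog '[[[-0.003,-0.005,0.2],0],[[-0.003,-0.005,0.4],0],[[-0.003,-0.005,0.6],0],[[-0.003,-0.005,0.75],0],[[-0.003,-0.005,0.85],0],[[-0.003,-0.005,0.88],0],[[-0.003,-0.005,0.88],0],[[-0.003,-0.005,0.88],0]]'
python3 -m jog '[[[0,0,0],0],[[0,0,0],0],[[0,0,0],0],[[0,0,0],0],[[0,0,0],0],[[0,0,0],0],[[0,0,0],0],[[0,0,0],0]]' 40 25
python3 go.py
```

```text
t: 3.82
position: [0.4457, 0.2206, 0.0467]
ee_rot: [0.001, 0.125, 0.992, 0.0]
wrist_force: [-0.2, -0.1, -0.3]
width: 0.0908
grip_force: 0.0
t: 4.82
position: [0.4454, 0.2203, 0.046]
ee_rot: [0.0, 0.126, 0.992, 0.0]
wrist_force: [1.2, 1.2, 2.4]
width: 0.0491
grip_force: 25.0
4.825 [0.4454 0.2203 0.046 ] [0.249 0.968 0.   ] 0.04907234880169057 25.000299546372844 [1.2 1.2 2.4]
```

```bash
python3 -m jog '[[[0,0,-0.03],0],[[0,0,-0.1],0],[[0,0,-0.25],0],[[0,0,-0.45],0],[[0,0,-0.65],0],[[0,0,-0.8],0],[[0,0,-0.87],0],[[0,0,-0.87],0],[[0,0,-0.87],0]]'
python3 go.py .6368,.105,.22
```

```text
t: 5.95
position: [0.4447, 0.22, 0.2189]
ee_rot: [-0.001, 0.126, 0.992, -0.0]
wrist_force: [-0.4, -0.1, -3.6]
width: 0.0492
grip_force: 25.0
5.95 [0.4447 0.22   0.2189] [ 0.249  0.968 -0.001] 0.049173722197801514 24.99930450838292 [-0.4 -0.1 -3.6]
.6368,.105,.22 [-1.074 -0.317 -0.007]
```

```bash
python3 -m jog '[[[-0.1,-0.03,0],0],[[-0.25,-0.075,0],0],[[-0.45,-0.135,0],0],[[-0.65,-0.195,0],0],[[-0.83,-0.25,0],0],[[-0.95,-0.285,0],0],[[-1,-0.3,0],0],[[-1,-0.3,0],0]]'
python3 go.py .6368,.105,.22 .6368,.105,.0475
```

```text
t: 6.95
position: [0.6241, 0.1118, 0.219]
ee_rot: [-0.001, 0.126, 0.992, -0.0]
wrist_force: [-0.4, -0.1, -2.5]
width: 0.0492
grip_force: 25.0
6.95 [0.6241 0.1118 0.219 ] [ 0.25   0.968 -0.   ] 0.04920934948345761 24.99920795104117 [-0.4 -0.1 -2.5]
.6368,.105,.22 [-0.07  -0.017 -0.005]
.6368,.105,.0475 [-0.071 -0.017  0.858]
```

```bash
python3 -m jog '[[[-0.05,-0.012,0.1],0],[[-0.07,-0.017,0.3],0],[[-0.07,-0.017,0.5],0],[[-0.07,-0.017,0.65],0],[[-0.07,-0.017,0.76],0],[[-0.07,-0.017,0.82],0],[[-0.07,-0.017,0.845],0],[[-0.07,-0.017,0.855],0],[[-0.07,-0.017,0.855],0]]'
python3 go.py .6368,.105,.0465
```

```text
t: 8.07
position: [0.6371, 0.1055, 0.0495]
ee_rot: [0.0, 0.126, 0.992, 0.0]
wrist_force: [-0.3, 0.1, -2.9]
width: 0.0492
grip_force: 25.0
8.075 [0.6371 0.1055 0.0495] [0.249 0.968 0.   ] 0.04923062482172026 24.999239925818983 [-0.3  0.1 -2.9]
.6368,.105,.0465 [ 0.001 -0.003  0.015]
```

Lower slowly in small increments.

```bash
python3 -m jog '[[[0,0,0.005],0],[[0,0,0.01],0],[[0,0,0.01],0],[[0,0,0.01],0]]'
python3 -m jog '[[[0,0,0.003],0],[[0,0,0.006],0],[[0,0,0.006],0],[[0,0,0.006],0]]'
```

```text
t: 8.57
position: [0.6368, 0.1055, 0.047]
ee_rot: [0.0, 0.126, 0.992, 0.0]
wrist_force: [0.2, 0.3, -2.6]
width: 0.0493
grip_force: 25.0
t: 9.07
position: [0.6368, 0.1055, 0.046]
ee_rot: [0.0, 0.126, 0.992, 0.0]
wrist_force: [-2.5, -0.1, 4.9]
width: 0.0493
grip_force: 25.0
```

```bash
python3 -m jog '[[[0,0,0],0],[[0,0,0],0],[[0,0,0],0],[[0,0,0],0],[[0,0,-0.1],0],[[0,0,-0.35],0],[[0,0,-0.6],0],[[0,0,-0.85],0],[[0,0,-0.87],0]]' 91 25
python3 go.py .4568,-.2025,.221
```

```text
t: 10.2
position: [0.6386, 0.1057, 0.2238]
ee_rot: [0.003, 0.126, 0.992, 0.001]
wrist_force: [0.1, -0.4, -0.5]
width: 0.0907
grip_force: 0.0
10.2 [0.6386 0.1057 0.2238] [0.249 0.968 0.002] 0.09073993256247313 0.0 [ 0.1 -0.4 -0.5]
.4568,-.2025,.221 [ 0.497 -1.719  0.007]
```

```bash
python3 -m jog '[[[0.06,-0.2,0],0],[[0.13,-0.45,0],0],[[0.2,-0.7,0],0],[[0.27,-0.95,0],0],[[0.29,-1,0],0],[[0.29,-1,0],0]]'
python3 -m jog '[[[0.06,-0.2,0],0],[[0.13,-0.45,0],0],[[0.19,-0.65,0],0],[[0.207,-0.719,0],0],[[0.207,-0.719,0],0],[[0.207,-0.719,0],0]]'
python3 go.py .4568,-.2025,.22 .4568,-.2025,.042
```

```text
t: 10.95
position: [0.5305, -0.074, 0.2193]
ee_rot: [-0.0, 0.126, 0.992, 0.0]
wrist_force: [0.4, -0.0, 0.3]
width: 0.091
grip_force: 0.0
t: 11.7
position: [0.4557, -0.2016, 0.2196]
ee_rot: [0.0, 0.125, 0.992, 0.0]
wrist_force: [0.7, -0.1, -0.3]
width: 0.091
grip_force: 0.0
11.7 [ 0.4557 -0.2016  0.2196] [0.248 0.969 0.   ] 0.09102405863873288 0.0 [ 0.7 -0.1 -0.3]
.4568,-.2025,.22 [-0.007 -0.003 -0.002]
.4568,-.2025,.042 [-0.007 -0.003  0.888]
```

```bash
python3 fit.py '{"yellow":[0.645,-0.13],"red":[0.637,0.105]}'
```

```text
top
 pot yellow top 0.09742463303554497 rim [ 0.645  -0.1309  0.0245] side [ 0.6465 -0.1308] 71
 pot red top 0.1024042791678407 rim [0.6368 0.1056 0.0134] side [0.6371 0.1066] 75
scene
 pot yellow top 0.09424359775804758 rim [ 0.6453 -0.1286  0.0248] side [ 0.6446 -0.1299] 327
 pot red top 0.10016441127755438 rim [0.6361 0.1069 0.014 ] side [0.6354 0.106 ] 359
```

```bash
python3 -m jog '[[[-0.006,-0.003,0.2],0],[[-0.006,-0.003,0.4],0],[[-0.006,-0.003,0.6],0],[[-0.006,-0.003,0.75],0],[[-0.006,-0.003,0.85],0],[[-0.006,-0.003,0.887],0],[[-0.006,-0.003,0.887],0],[[-0.006,-0.003,0.887],0]]'
python3 -m jog '[[[0,0,0],0],[[0,0,0],0],[[0,0,0],0],[[0,0,0],0],[[0,0,0],0],[[0,0,0],0],[[0,0,0],0],[[0,0,0],0]]' 40 25
```

```text
t: 12.8
position: [0.4564, -0.2037, 0.0431]
ee_rot: [0.001, 0.125, 0.992, -0.0]
wrist_force: [-0.6, -0.9, -0.0]
width: 0.091
grip_force: 0.0
t: 13.8
position: [0.4558, -0.2036, 0.0424]
ee_rot: [-0.0, 0.126, 0.992, 0.0]
wrist_force: [-0.2, 1.1, 4.9]
width: 0.0534
grip_force: 25.0
```

```bash
python3 -m jog '[[[0,0,-0.03],0],[[0,0,-0.1],0],[[0,0,-0.25],0],[[0,0,-0.45],0],[[0,0,-0.65],0],[[0,0,-0.8],0],[[0,0,-0.88],0],[[0,0,-0.88],0],[[0,0,-0.88],0]]'
python3 go.py .444,.216,.22
```

```text
t: 14.92
position: [0.4554, -0.2033, 0.2179]
ee_rot: [-0.0, 0.126, 0.992, 0.0]
wrist_force: [-0.4, -0.4, -3.0]
width: 0.0535
grip_force: 25.0
14.925 [ 0.4554 -0.2033  0.2179] [0.249 0.968 0.   ] 0.05350878142574114 24.999578297138214 [-0.4 -0.4 -3. ]
.444,.216,.22 [ 0.578  2.016 -0.01 ]
```

```bash
python3 -m jog '[[[0.03,0.1,0],0],[[0.08,0.27,0],0],[[0.137,0.48,0],0],[[0.2,0.69,0],0],[[0.258,0.9,0],0],[[0.287,1,0],0],[[0.287,1,0],0]]'
python3 -m jog '[[[0.03,0.1,0],0],[[0.08,0.27,0],0],[[0.137,0.48,0],0],[[0.2,0.69,0],0],[[0.25,0.87,0],0],[[0.275,0.96,0],0],[[0.287,1,0],0],[[0.287,1,0],0],[[0.287,1,0],0]]'
python3 go.py .444,.216,.22 .444,.216,.046
```

```text
t: 15.8
position: [0.4491, 0.0063, 0.2177]
ee_rot: [-0.001, 0.124, 0.992, 0.0]
wrist_force: [0.5, -0.6, -3.6]
width: 0.0534
grip_force: 25.0
t: 16.92
position: [0.4444, 0.2115, 0.2183]
ee_rot: [-0.0, 0.126, 0.992, -0.0]
wrist_force: [0.6, 0.6, -2.7]
width: 0.0531
grip_force: 25.0
16.925 [0.4444 0.2115 0.2183] [ 0.25   0.968 -0.   ] 0.05305319445009081 24.99957752530463 [ 0.6  0.6 -2.7]
.444,.216,.22 [ 0.008  0.022 -0.009]
.444,.216,.046 [0.007 0.022 0.861]
```

```bash
python3 -m jog '[[[0.007,0.02,0.1],0],[[0.007,0.022,0.3],0],[[0.007,0.022,0.5],0],[[0.007,0.022,0.65],0],[[0.007,0.022,0.76],0],[[0.007,0.022,0.82],0],[[0.007,0.022,0.85],0],[[0.007,0.022,0.86],0],[[0.007,0.022,0.86],0],[[0.007,0.022,0.86],0]]'
python3 -m jog '[[[0,0,0.003],0],[[0,0,0.006],0],[[0,0,0.006],0],[[0,0,0.006],0]]'
```

```text
t: 18.18
position: [0.4443, 0.2171, 0.0468]
ee_rot: [0.0, 0.126, 0.992, 0.0]
wrist_force: [0.4, -0.5, -3.2]
width: 0.0535
grip_force: 25.0
t: 18.68
position: [0.444, 0.217, 0.0451]
ee_rot: [-0.0, 0.126, 0.992, -0.0]
wrist_force: [0.6, 0.6, -3.6]
width: 0.0533
grip_force: 25.0
```

```bash
python3 -m jog '[[[0,-0.003,0.003],0],[[0,-0.003,0.006],0],[[0,-0.003,0.009],0],[[0,-0.003,0.009],0],[[0,-0.003,0.009],0]]'
python3 -m jog '[[[0,0,0.003],0],[[0,0,0.004],0],[[0,0,0.004],0]]'
```

```text
t: 19.3
position: [0.4439, 0.2164, 0.0433]
ee_rot: [-0.0, 0.126, 0.992, -0.0]
wrist_force: [-0.2, -0.1, -3.7]
width: 0.0534
grip_force: 25.0
t: 19.68
position: [0.4439, 0.2164, 0.0425]
ee_rot: [-0.0, 0.126, 0.992, -0.0]
wrist_force: [-0.1, -0.3, -4.0]
width: 0.0535
grip_force: 25.0
```

```bash
python3 -m jog '[[[0,0,0.003],0],[[0,0,0.003],0],[[0,0,0.003],0]]'
```

```text
t: 20.05
position: [0.4439, 0.2165, 0.0423]
ee_rot: [0.0, 0.126, 0.992, 0.0]
wrist_force: [-2.1, -0.5, 9.5]
width: 0.0535
grip_force: 25.0
```

Contact. Release, lift, and go to the yellow pot.

```bash
python3 -m jog '[[[0,0,0],0],[[0,0,0],0],[[0,0,0],0],[[0,0,0],0],[[0,0,-0.1],0],[[0,0,-0.35],0],[[0,0,-0.6],0],[[0,0,-0.85],0],[[0,0,-0.89],0],[[0,0,-0.89],0]]' 91 25
python3 go.py .6453,-.130,.221
```

```text
t: 21.3
position: [0.4439, 0.2164, 0.2198]
ee_rot: [0.0, 0.126, 0.992, 0.0]
wrist_force: [-0.3, 0.1, -1.3]
width: 0.0908
grip_force: 0.0
21.3 [0.4439 0.2164 0.2198] [0.249 0.968 0.   ] 0.09080974921108856 0.0 [-0.3  0.1 -1.3]
.6453,-.130,.221 [-1.407 -1.427 -0.006]
```

```bash
python3 -m jog '[[[-0.2,-0.2,0],0],[[-0.4,-0.4,0],0],[[-0.6,-0.6,0],0],[[-0.8,-0.8,0],0],[[-0.8,-0.8,0],0]]'
python3 -m jog '[[[-0.2,-0.2,0],0],[[-0.4,-0.4,0],0],[[-0.55,-0.57,0],0],[[-0.607,-0.627,0],0],[[-0.607,-0.627,0],0],[[-0.607,-0.627,0],0]]'
python3 fit.py '{"yellow":[0.645,-0.13],"blue":[0.444,0.216]}'
python3 go.py .6453,-.130,.221 .6453,-.130,.046
```

```text
t: 21.92
position: [0.5599, 0.0184, 0.2177]
ee_rot: [-0.001, 0.127, 0.992, -0.0]
wrist_force: [0.7, 1.1, 0.8]
width: 0.0909
grip_force: 0.0
t: 22.68
position: [0.6446, -0.1284, 0.2194]
ee_rot: [-0.001, 0.125, 0.992, 0.0]
wrist_force: [-0.4, 0.3, -0.3]
width: 0.091
grip_force: 0.0
top
 pot yellow top 0.09753332624158423 rim [ 0.6404 -0.1362  0.0185] 
 pot blue top 0.08517049675833115 rim [0.4454 0.2151 0.0233] side [0.4448 0.2163] 126
scene
 pot yellow top 0.09429631524055715 rim [ 0.6453 -0.1285  0.0248] side [ 0.6447 -0.1301] 331
 pot blue top 0.08254191306105171 rim [0.4472 0.217  0.0233] side [0.4453 0.2161] 439
22.775 [ 0.6448 -0.1286  0.2199] [0.248 0.969 0.   ] 0.09115868429492738 0.0 [ 0.8 -0.7  0.1]
.6453,-.130,.221 [-0.004 -0.006 -0.005]
.6453,-.130,.046 [-0.004 -0.006  0.87 ]
```

```bash
python3 -m jog '[[[-0.003,-0.005,0.2],0],[[-0.003,-0.005,0.4],0],[[-0.003,-0.005,0.6],0],[[-0.003,-0.005,0.75],0],[[-0.003,-0.005,0.84],0],[[-0.003,-0.005,0.87],0],[[-0.003,-0.005,0.87],0],[[-0.003,-0.005,0.87],0]]'
python3 -m jog '[[[0,0,0],0],[[0,0,0],0],[[0,0,0],0],[[0,0,0],0],[[0,0,0],0],[[0,0,0],0],[[0,0,0],0],[[0,0,0],0]]' 40 25
```

```text
t: 23.78
position: [0.6463, -0.1314, 0.0471]
ee_rot: [0.001, 0.126, 0.992, -0.0]
wrist_force: [0.2, -0.6, 0.0]
width: 0.091
grip_force: 0.0
t: 24.78
position: [0.6457, -0.1312, 0.0459]
ee_rot: [0.0, 0.126, 0.992, 0.0]
wrist_force: [-0.4, 0.7, -0.1]
width: 0.0498
grip_force: 25.0
```

```bash
python3 -m jog '[[[0,0,-0.03],0],[[0,0,-0.1],0],[[0,0,-0.25],0],[[0,0,-0.45],0],[[0,0,-0.65],0],[[0,0,-0.8],0],[[0,0,-0.87],0],[[0,0,-0.87],0],[[0,0,-0.87],0]]'
python3 go.py .452,-.1995,.22
```

```text
t: 25.9
position: [0.645, -0.131, 0.2186]
ee_rot: [-0.001, 0.126, 0.992, 0.0]
wrist_force: [-0.2, 0.4, -3.5]
width: 0.0496
grip_force: 25.0
25.9 [ 0.645  -0.131   0.2186] [0.249 0.968 0.   ] 0.049572341107082224 24.998828657153354 [-0.2  0.4 -3.5]
.452,-.1995,.22 [ 0.849 -0.572 -0.005]
```

```bash
python3 -m jog '[[[0.08,-0.054,0],0],[[0.22,-0.148,0],0],[[0.4,-0.27,0],0],[[0.58,-0.39,0],0],[[0.72,-0.485,0],0],[[0.81,-0.546,0],0],[[0.849,-0.572,0],0],[[0.849,-0.572,0],0],[[0.849,-0.572,0],0]]'
python3 go.py .452,-.1995,.22 .452,-.1995,.0485
```

```text
t: 27.02
position: [0.4536, -0.1996, 0.2199]
ee_rot: [0.0, 0.125, 0.992, -0.0]
wrist_force: [0.6, 0.2, -3.1]
width: 0.0498
grip_force: 25.0
27.025 [ 0.4536 -0.1996  0.2199] [0.249 0.969 0.   ] 0.04979237439406192 24.99886508427153 [ 0.6  0.2 -3.1]
.452,-.1995,.22 [ 0.008 -0.002 -0.001]
.452,-.1995,.0485 [ 0.008 -0.002  0.857]
```

```bash
python3 -m jog '[[[0.003,-0.001,0.1],0],[[0.003,-0.001,0.3],0],[[0.003,-0.001,0.5],0],[[0.003,-0.001,0.65],0],[[0.003,-0.001,0.76],0],[[0.003,-0.001,0.82],0],[[0.003,-0.001,0.845],0],[[0.003,-0.001,0.855],0],[[0.003,-0.001,0.855],0],[[0.003,-0.001,0.855],0]]'
python3 go.py .452,-.1995,.0459
```

```text
t: 28.28
position: [0.4524, -0.1999, 0.0494]
ee_rot: [0.0, 0.126, 0.992, -0.0]
wrist_force: [-0.2, 0.1, -3.8]
width: 0.0495
grip_force: 25.0
28.275 [ 0.4524 -0.1999  0.0494] [ 0.249  0.968 -0.   ] 0.04950992293281822 24.99888785161602 [-0.2  0.1 -3.8]
.452,-.1995,.0459 [0.002 0.001 0.018]
```

```bash
python3 -m jog '[[[0,0,0.005],0],[[0,0,0.01],0],[[0,0,0.013],0],[[0,0,0.013],0],[[0,0,0.013],0]]'
python3 -m jog '[[[0,0,0.003],0],[[0,0,0.003],0],[[0,0,0.003],0]]'
```

```text
t: 28.9
position: [0.4521, -0.1997, 0.0463]
ee_rot: [-0.0, 0.126, 0.992, -0.0]
wrist_force: [-0.3, -0.3, -3.4]
width: 0.0494
grip_force: 25.0
t: 29.28
position: [0.4521, -0.1997, 0.0459]
ee_rot: [0.0, 0.126, 0.992, -0.0]
wrist_force: [-0.9, 0.9, 4.7]
width: 0.0497
grip_force: 25.0
```

Contact. Release, then on to red.

```bash
python3 -m jog '[[[0,0,0],0],[[0,0,0],0],[[0,0,0],0],[[0,0,0],0],[[0,0,-0.1],0],[[0,0,-0.35],0],[[0,0,-0.6],0],[[0,0,-0.83],0],[[0,0,-0.87],0],[[0,0,-0.87],0]]' 91 25
python3 go.py .6365,.106,.22
```

```text
t: 30.52
position: [0.452, -0.1997, 0.2197]
ee_rot: [0.0, 0.126, 0.992, -0.0]
wrist_force: [-0.1, 0.2, -1.0]
width: 0.0911
grip_force: 0.0
30.525 [ 0.452  -0.1997  0.2197] [ 0.249  0.968 -0.   ] 0.09111575491405467 0.0 [-0.1  0.2 -1. ]
.6365,.106,.22 [-0.512  1.71  -0.002]
```

```bash
python3 -m jog '[[[-0.06,0.2,0],0],[[-0.12,0.4,0],0],[[-0.18,0.6,0],0],[[-0.24,0.8,0],0],[[-0.3,1,0],0],[[-0.3,1,0],0]]'
python3 -m jog '[[[-0.06,0.2,0],0],[[-0.12,0.4,0],0],[[-0.18,0.6,0],0],[[-0.212,0.71,0],0],[[-0.212,0.71,0],0],[[-0.212,0.71,0],0]]'
python3 fit.py '{"yellow":[0.452,-0.2],"red":[0.637,0.105]}'
python3 go.py .6365,.106,.22 .6365,.106,.046
```

```text
t: 31.28
position: [0.5603, -0.0188, 0.2176]
ee_rot: [-0.001, 0.124, 0.992, 0.0]
wrist_force: [0.1, -0.9, -0.6]
width: 0.0907
grip_force: 0.0
t: 32.02
position: [0.6357, 0.1049, 0.2187]
ee_rot: [-0.001, 0.126, 0.992, -0.0]
wrist_force: [0.2, -0.1, -0.6]
width: 0.0913
grip_force: 0.0
top
 pot yellow top 0.09733919190114912 rim [ 0.4517 -0.1991  0.0247] side [ 0.4516 -0.1996] 76
 pot red top 0.10219413769059021 rim [0.705  0.0873 0.0725] side [0.5886 0.1015] 26
scene
 pot yellow top 0.04766425384637524 rim [ 0.4559 -0.1873  0.0139] side [ 0.4515 -0.1992] 55
 pot red top 0.09997365438548632 rim [0.6359 0.1069 0.0138] side [0.6354 0.1061] 359
32.125 [0.6359 0.1049 0.2193] [ 0.25   0.968 -0.   ] 0.09099308375821626 0.0 [-0.1  0.6 -0.3]
.6365,.106,.22 [-0.001  0.006 -0.003]
.6365,.106,.046 [-0.002  0.007  0.867]
```

```bash
python3 -m jog '[[[-0.001,0.002,0.2],0],[[-0.001,0.002,0.4],0],[[-0.001,0.002,0.6],0],[[-0.001,0.002,0.75],0],[[-0.001,0.002,0.84],0],[[-0.001,0.002,0.868],0],[[-0.001,0.002,0.868],0],[[-0.001,0.002,0.868],0]]'
python3 -m jog '[[[0,0,0],0],[[0,0,0],0],[[0,0,0],0],[[0,0,0],0],[[0,0,0],0],[[0,0,0],0],[[0,0,0],0],[[0,0,0],0]]' 40 25
```

```text
t: 33.12
position: [0.6374, 0.1063, 0.0472]
ee_rot: [0.001, 0.126, 0.992, 0.0]
wrist_force: [-0.0, 0.5, -0.1]
width: 0.0911
grip_force: 0.0
t: 34.12
position: [0.6368, 0.1062, 0.0461]
ee_rot: [-0.0, 0.126, 0.992, -0.0]
wrist_force: [-0.4, -1.6, 2.0]
width: 0.0492
grip_force: 25.0
```

```bash
python3 -m jog '[[[0,0,-0.03],0],[[0,0,-0.1],0],[[0,0,-0.25],0],[[0,0,-0.45],0],[[0,0,-0.65],0],[[0,0,-0.8],0],[[0,0,-0.87],0],[[0,0,-0.87],0],[[0,0,-0.87],0]]'
python3 go.py .6443,-.124,.22
```

```text
t: 35.25
position: [0.6361, 0.1062, 0.2188]
ee_rot: [-0.001, 0.126, 0.992, -0.0]
wrist_force: [-0.6, -0.4, -3.9]
width: 0.049
grip_force: 25.0
35.25 [0.6361 0.1062 0.2188] [ 0.249  0.968 -0.001] 0.04899082122959517 24.999494306512133 [-0.6 -0.4 -3.9]
.6443,-.124,.22 [-0.327 -1.105 -0.006]
```

```bash
python3 -m jog '[[[-0.03,-0.1,0],0],[[-0.075,-0.25,0],0],[[-0.135,-0.45,0],0],[[-0.195,-0.65,0],0],[[-0.25,-0.83,0],0],[[-0.285,-0.95,0],0],[[-0.3,-1,0],0],[[-0.3,-1,0],0]]'
python3 go.py .6443,-.124,.0485
```

```text
t: 36.25
position: [0.6447, -0.1029, 0.2195]
ee_rot: [-0.0, 0.126, 0.992, 0.0]
wrist_force: [0.8, 0.4, -2.1]
width: 0.0495
grip_force: 25.0
36.25 [ 0.6447 -0.1029  0.2195] [0.25  0.968 0.   ] 0.049451879865802344 24.999494161684197 [ 0.8  0.4 -2.1]
.6443,-.124,.0485 [-0.025 -0.103  0.855]
```

```bash
python3 -m jog '[[[-0.015,-0.06,0.05],0],[[-0.025,-0.103,0.25],0],[[-0.025,-0.103,0.45],0],[[-0.025,-0.103,0.63],0],[[-0.025,-0.103,0.76],0],[[-0.025,-0.103,0.82],0],[[-0.025,-0.103,0.845],0],[[-0.025,-0.103,0.855],0],[[-0.025,-0.103,0.855],0],[[-0.025,-0.103,0.855],0]]'
python3 go.py .6443,-.124,.0461
```

```text
t: 37.5
position: [0.6451, -0.1236, 0.0498]
ee_rot: [0.001, 0.126, 0.992, -0.0]
wrist_force: [-0.1, -0.6, -3.4]
width: 0.0488
grip_force: 25.0
37.5 [ 0.6451 -0.1236  0.0498] [ 0.249  0.968 -0.   ] 0.048751109074369046 24.99956489381475 [-0.1 -0.6 -3.4]
.6443,-.124,.0461 [ 0.003 -0.003  0.018]
```

```bash
python3 -m jog '[[[0.002,-0.002,0.005],0],[[0.002,-0.002,0.01],0],[[0.002,-0.002,0.013],0],[[0.002,-0.002,0.013],0],[[0.002,-0.002,0.013],0]]'
python3 -m jog '[[[0,0,0.003],0],[[0,0,0.003],0],[[0,0,0.003],0]]'
```

```text
t: 38.12
position: [0.6443, -0.1238, 0.0465]
ee_rot: [0.0, 0.126, 0.992, 0.0]
wrist_force: [-0.2, -0.4, -2.6]
width: 0.0493
grip_force: 25.0
t: 38.5
position: [0.6443, -0.1238, 0.0461]
ee_rot: [0.0, 0.126, 0.992, -0.0]
wrist_force: [-0.6, 0.2, 3.8]
width: 0.0488
grip_force: 25.0
```

```bash
python3 -m jog '[[[0,0,0],0],[[0,0,0],0],[[0,0,0],0],[[0,0,0],0],[[0,0,-0.1],0],[[0,0,-0.35],0],[[0,0,-0.6],0],[[0,0,-0.85],0],[[0,0,-0.88],0],[[0,0,-0.88],0]]' 91 25
python3 -m jog '[[[0.1,0.25,0],0],[[0.2,0.5,0],0],[[0.3,0.75,0],0],[[0.3,0.75,0],0],[[0.3,0.75,0],0]]'
python3 fit.py '{"yellow":[0.452,-0.2],"red":[0.644,-0.124],"blue":[0.444,0.216]}' 1 1
python3 -c "
from h import *
c=camera('scene');cv2.imwrite('pics/end.png',c['frame'])"
```

```text
t: 39.75
position: [0.6442, -0.1238, 0.2218]
ee_rot: [0.0, 0.126, 0.992, -0.0]
wrist_force: [0.6, -0.1, -1.0]
width: 0.0912
grip_force: 0.0
t: 40.38
position: [0.623, 0.0363, 0.2206]
ee_rot: [-0.001, 0.125, 0.992, -0.0]
wrist_force: [-1.0, -0.4, 0.6]
width: 0.0907
grip_force: 0.0
top
 tray yellow [ 0.4523 -0.2008  0.0521] z 0.012961663616439634
 tray red [ 0.6444 -0.1253  0.0521] z 0.013075150603922614
 tray blue [0.4429 0.2147 0.052 ] z 0.012923572096266545
 tray plain [0.6348 0.1046 0.0494] z 0.01267586497762141
 pot yellow top 0.09744271507898403 rim [ 0.4518 -0.1992  0.0247] side [ 0.4515 -0.1997] 81
 pot red top 0.10283738356028402 rim [ 0.6431 -0.1239  0.0137] side [ 0.6451 -0.1239] 73
 pot blue top 0.0855951465408652 rim [0.445  0.2153 0.0223] side [0.4449 0.2164] 121
 pot post_round none
 pot post_square none
 pot post_short top 0.03839927780824364 rim [0.5639 0.0116 0.0121] side [0.5685 0.0436] 32
scene
 tray yellow [ 0.448  -0.1935  0.0465] z 0.010637178068756192
 tray red [ 0.6442 -0.123   0.0519] z 0.010724581661550103
 tray blue [0.4443 0.2174 0.0513] z 0.010933668257219586
 tray plain [0.6367 0.1059 0.0518] z 0.01055410231728715
 pot yellow top 0.09415293983242563 rim [ 0.4505 -0.201   0.0223] 
 pot red top 0.09934869206056636 rim [ 0.6438 -0.1216  0.0137] side [ 0.6432 -0.1233] 333
 pot blue top 0.08250336553316973 rim [0.4472 0.2173 0.023 ] side [0.4454 0.2161] 439
 pot post_round top 0.04553261973433232 rim [0.6776 0.0054 0.0176] side [0.6567 0.0064] 343
 pot post_square top 0.04032912084675485 rim [ 0.4631 -0.0082  0.0204] side [ 0.4419 -0.0077] 264
 pot post_short top 0.03530213560035637 rim [0.5642 0.0098 0.0151]
```

View pics/end.png

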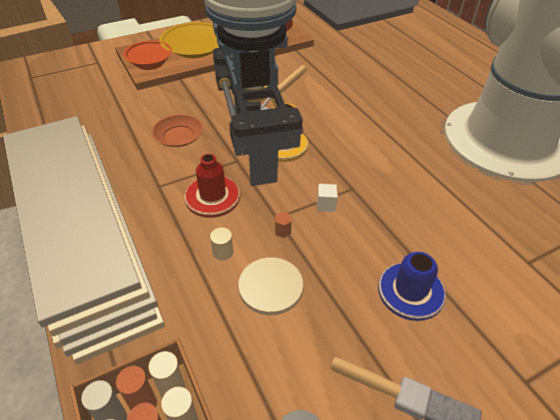

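Red stands on its tray at (212,185), blue on its tray at (415,280), and yellow (behind the gripper) measures centred on its own. The plain tray at (270,285) is empty and the posts haven't moved.

```bash
python3 -c "
from bench import job_done
print(job_done())"
```

```text
the job is handed in; nothing more can be done
None
```

All three pots stand upright on the trays of their own colour, within about 2 mm of centre by the camera fits; the plain tray is empty, the posts measure unmoved, and I handed the job in at about 41 s.

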